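# Switch off the charger's outlet

## Task

The square charger block on the bench power box has finished its work: with the fingertips, gently press down the raised far wing of the rocker switch straight across from that block until it is fully off, then withdraw clear. Do not touch the other three rockers, do not unplug, lift or shift the plugs and covers, and leave the mug, can and spanner where they are.

Things in the scene. Friction and masses are not known exactly. Their poses are not given: they have to be found in the camera images.
- box: Grey bench power box, 130 (x) by 290 (y) by 45 mm high, fixed; origin at the centre of its underside. Four round outlets in a row along y on the robot's side (x = -30 mm) and four black rockers on the far side (x = +34 mm), each rocker straight across from its own outlet: both numbered 0 to 3 at y = -96, -32, +32, +96 mm. Turned by at most 0.35 rad.
- charger: The square charger block: black with a plain grey patch on top, 48 by 48 mm, loose in one of the four outlets (any of them), top 42.5 mm above the box top. Origin on its vertical axis at the underside of its round foot, 12 mm below the box top.
- timer: Round black timer plug with a narrower dial on top, 48 mm diameter, top 40 mm above the box top, loose in another outlet; origin as for the charger.
- cover0: Low black outlet cover, 44 mm diameter disc with a thin upright grip tab, top 15.5 mm above the box top, loose in another outlet; origin as for the charger.
- cover1: Second outlet cover, the same as cover0, in the remaining outlet.
- mug: White mug, 76 mm diameter, 85 mm high, standing beyond the box's +y end; origin at the centre of its underside.
- can: Spray can, 60 mm diameter, 150 mm high, standing beyond the box's -y end; origin at the centre of its underside.
- spanner: Steel spanner 170 mm long lying flat on the bench beyond the box's far side; origin under its middle, x along its length.
- switch0 (a joint): Angle of rocker 0 in rad: about 0 is on (far wing raised), 0.40 is fully off (far wing pressed down level, near wing raised). It stays where it is left; about 2 N at the far wing moves it, and it stops hard at 0.40, so press slowly (10 to 20 mm/s) and stop at 5 to 8 N.
- switch1 (a joint): Angle of rocker 1 in rad: about 0 is on (far wing raised), 0.40 is fully off (far wing pressed down level, near wing raised). It stays where it is left; about 2 N at the far wing moves it, and it stops hard at 0.40, so press slowly (10 to 20 mm/s) and stop at 5 to 8 N.
- switch2 (a joint): Angle of rocker 2 in rad: about 0 is on (far wing raised), 0.40 is fully off (far wing pressed down level, near wing raised). It stays where it is left; about 2 N at the far wing moves it, and it stops hard at 0.40, so press slowly (10 to 20 mm/s) and stop at 5 to 8 N.
- switch3 (a joint): Angle of rocker 3 in rad: about 0 is on (far wing raised), 0.40 is fully off (far wing pressed down level, near wing raised). It stays where it is left; about 2 N at the far wing moves it, and it stops hard at 0.40, so press slowly (10 to 20 mm/s) and stop at 5 to 8 N.
- rocker0: Rocker 0: black two-winged paddle across from outlet 0. Origin on its pivot, level with the box top, pivot axis along the box's y; each wing 22 mm long (along x), 26 mm wide, 6 mm thick. While on, the near wing (robot's side) lies level, 5 mm above the box top, and the far wing slopes up 0.40 rad away from the robot; off is the reverse.
- rocker1: Rocker 1: black two-winged paddle across from outlet 1. Origin on its pivot, level with the box top, pivot axis along the box's y; each wing 22 mm long (along x), 26 mm wide, 6 mm thick. While on, the near wing (robot's side) lies level, 5 mm above the box top, and the far wing slopes up 0.40 rad away from the robot; off is the reverse.
- rocker2: Rocker 2: black two-winged paddle across from outlet 2. Origin on its pivot, level with the box top, pivot axis along the box's y; each wing 22 mm long (along x), 26 mm wide, 6 mm thick. While on, the near wing (robot's side) lies level, 5 mm above the box top, and the far wing slopes up 0.40 rad away from the robot; off is the reverse.
- rocker3: Rocker 3: black two-winged paddle across from outlet 3. Origin on its pivot, level with the box top, pivot axis along the box's y; each wing 22 mm long (along x), 26 mm wide, 6 mm thick. While on, the near wing (robot's side) lies level, 5 mm above the box top, and the far wing slopes up 0.40 rad away from the robot; off is the reverse.
- press0 (a point): Point on the upper face of rocker 0's far wing, 18 mm from the pivot, where to press: about 11.6 mm above the box top while on, 5 mm while off; it moves with the rocker.
- outlet0 (a point): Centre of outlet 0's mouth, on the box top.
- press1 (a point): Point on the upper face of rocker 1's far wing, 18 mm from the pivot, where to press: about 11.6 mm above the box top while on, 5 mm while off; it moves with the rocker.
- outlet1 (a point): Centre of outlet 1's mouth, on the box top.
- press2 (a point): Point on the upper face of rocker 2's far wing, 18 mm from the pivot, where to press: about 11.6 mm above the box top while on, 5 mm while off; it moves with the rocker.
- outlet2 (a point): Centre of outlet 2's mouth, on the box top.
- press3 (a point): Point on the upper face of rocker 3's far wing, 18 mm from the pivot, where to press: about 11.6 mm above the box top while on, 5 mm while off; it moves with the rocker.
- outlet3 (a point): Centre of outlet 3's mouth, on the box top.
Mind the look-alikes: they are no part of the job. What is shaped like the cover1 but red is not meant. Leave any pink or yellow look-alike of the timer alone.

How it is judged (in metres and radians):
On the way:
1. the fingertips press the rocker across from the charger block fully to off (((horizontal distance between charger and outlet0 below 0.02 m and value of joint switch0 above 0.34 rad) or (horizontal distance between charger and outlet1 below 0.02 m and value of joint switch1 above 0.34 rad) or (horizontal distance between charger and outlet2 below 0.02 m and value of joint switch2 above 0.34 rad) or (horizontal distance between charger and outlet3 below 0.02 m and value of joint switch3 above 0.34 rad))), for 0.2 s.
At the end, for the whole second after the job is handed in: The rocker across from the charger block is off (0.34 rad or more of 0.40), the other three are still on (below 0.10 rad), the plugs and covers are still in their outlets within 6 mm, the mug, can and spanner within 15 mm of where they stood, all at rest (((horizontal distance between charger and outlet0 below 0.02 m and value of joint switch0 above 0.34 rad) or (horizontal distance between charger and outlet1 below 0.02 m and value of joint switch1 above 0.34 rad) or (horizontal distance between charger and outlet2 below 0.02 m and value of joint switch2 above 0.34 rad) or (horizontal distance between charger and outlet3 below 0.02 m and value of joint switch3 above 0.34 rad)) and (horizontal distance between charger and outlet0 below 0.02 m or value of joint switch0 below 0.1 rad) and (horizontal distance between charger and outlet1 below 0.02 m or value of joint switch1 below 0.1 rad) and (horizontal distance between charger and outlet2 below 0.02 m or value of joint switch2 below 0.1 rad) and (horizontal distance between charger and outlet3 below 0.02 m or value of joint switch3 below 0.1 rad) and distance of each of charger, timer, cover0, cover1 from where it was at the start of the episode below 0.006 m and distance of each of mug, can, spanner from where it was at the start of the episode below 0.015 m and linear speed of each of charger, timer, cover0, cover1, mug, can, spanner below 0.02 m/s); the robot touches nothing.
It fails at once if another rocker is touched (over 1 N) or moved (over 0.10 rad) ((not (horizontal distance between charger and outlet0 below 0.02 m) and (contact force between rocker0 and the fingers above 1 N or value of joint switch0 above 0.1 rad)) or (not (horizontal distance between charger and outlet1 below 0.02 m) and (contact force between rocker1 and the fingers above 1 N or value of joint switch1 above 0.1 rad)) or (not (horizontal distance between charger and outlet2 below 0.02 m) and (contact force between rocker2 and the fingers above 1 N or value of joint switch2 above 0.1 rad)) or (not (horizontal distance between charger and outlet3 below 0.02 m) and (contact force between rocker3 and the fingers above 1 N or value of joint switch3 above 0.1 rad))).
It fails at once if a rocker is pressed with a part of the arm other than the fingers (contact force between any of rocker0, rocker1, rocker2, rocker3 and the arm above 1 N).
It fails at once if a plug or cover is shifted, tipped or lifted by more than 6 mm (distance of any of charger, timer, cover0, cover1 from where it was at the start of the episode above 0.006 m).
It fails at once if the mug, can or spanner is shifted by more than 15 mm or lifted (distance of any of mug, can, spanner from where it was at the start of the episode above 0.015 m).
It fails at once if the box or its rocker is pressed with more than 60 N (contact force between box and the fingers above 60 N or contact force between box and the arm above 60 N).
It also fails if it takes over 29 s, if anything falls off the work surface, if the arm or the gripper's body presses on something with over 40 N, if the wrist force passes 120 N, or if a joint passes its speed limit or range.

## Robot

A 7-joint arm with a two-finger parallel gripper is mounted at the origin on the work surface. World frame = base frame: x ahead of the robot, y to its left, z up, the work surface at z = 0. Lengths are in mm, angles in degrees, forces in N, time in s.
With the tool pointing down it reaches from about 400 to 875 mm from the base axis. Payload 6.5 kg.
Tool frame: the origin (TCP) lies on the front face of the gripper's body, between the roots of the fingers; the fingertips stand 73 mm ahead of it and the grasp point (between the pads) lies 54 mm ahead of it; x points along the fingers, y is the direction in which the jaws open and shut, and the axes are right-handed (so a half turn about x gives the same grasp; the last joint's range is limited). The gripper opens to 85 mm and grips with 20 to 120 N. Pads are 22 mm wide; open, the fingers measure 114 mm over their backs; the gripper's body (76 mm by 85 mm) begins 54 mm behind the grasp point. The pads swing forward as they close: fully open they stand 13 mm farther back than shut.
Start: joints at [-68.022, 30.733, -0.252, 88.115, 0.149, 61.152, -4.079], TCP at [282.603, 585.342, 303.89] pointing down, gripper open.
Joint ranges: [-154.64, 154.64], [-21.42, 123.67], [-72.66, 72.17], [13.99, 137.28], [-74.86, 254.86], [10.95, 109.41], [-158.01, 158.01]. Speed limits (degrees/s): [136.94, 136.94, 180, 180, 180, 180, 180].

## Interface

Orientations are given as [roll, pitch, yaw] about the fixed x, y, z axes, in that order (R = Rz(yaw) Ry(pitch) Rx(roll)).
In Python, from cell import telemetry, optics, arm gives the robot as it stands. The module is installed in compiled form; this text tells all that it offers.
- The arm moves only by the tool move_arm, never from a script. Its argument "increments" is a list of rows, each an object with "slide": the shift along the tool's x, y, z in cm, a list of three; "yaw": the turn about the tool's x in degrees. A call has 1 to 12 rows; each row shifts and turns the pose as measured when the row begins, along the tool's axes as they then stand; what a row does not reach is not made up. A row lasts 1/8 s, in which the tool goes at most 62.5 mm and 10.7 degrees, less where a joint would pass 70% of its speed; a pose out of reach is approached as far as the arm can. A call is refused whole if a number of a shift passes 6.25 or a number of a turn 10.7, either way. A call with a gripper value outside its range is refused whole. "claw" is the closure, from -1 (fully open) to 1 (shut), set as the call begins (left out, the last holds). The fingers move at their own pace and stop on an object; "grip_force" is the grip in N (left out, the last holds). Time passes only in rows, so rows that do not move let the fingers close. It gives the time, the measured TCP pose, the force and the opening at its end, in the units of the state.
- telemetry.observe(): the state, without advancing time (a new reading comes with each control period).
- optics.capture(name): name is "scene" or "top"; returns a dict with "pixels" (384x512x3 uint8, red, green, blue), "intrinsics" (3x3 intrinsics, pixels), "k1" (the pictures are not rectified: a ray, as slopes to the right and down, at radius r is drawn at 1 + k1 r^2 times it, then the intrinsics apply), "R" (3x3) and "t" (3): a world point X has camera coordinates R X + t. Camera axes: x right, y down, z forward; pixel columns grow to the right and rows downward; lengths in mm; the calibration is good to about 2 mm. A picture is of the moment at which its call begins. There is no depth.
- arm.finish_job(): hands the job in, once; it reports no verdict.
The state is a dict: "time_s": time; "joints": joint angles; "joint_vel": joint speeds; "effort": joint torques, N m; "tool_pos": TCP position; "tcp_rot": TCP orientation; "contact_force": force on the tool from outside, world axes, zero at the start; "moment": the same for the moment, N m; "finger_gap": opening from 0.0 (shut) to 1.0 (fully open).
Only numpy, scipy, OpenCV 4.12 (cv2) and the standard library are available. Lean on these libraries where they do the work, as an engineer would, in place of code of your own. Each camera call takes 0.05 s, during which the arm holds its last target. There are 200 camera calls.

## Working session

There is one attempt and no reset: what is moved stays moved. The work goes in short steps, Python scripts to look and compute and a tool call to move; the robot and the scene stay as the last step left them, time stands still between calls to the robot, and variables do not carry over. Pictures are saved under pics/ and viewed, about 8 in all and at most 12, crops included, and the job is handed in when it is done.

Besides the shell and the picture viewer there is one more tool, called after "Emit:" in YAML: its name, and indented under it one key for each argument. move_arm: Moves the arm, as the interface text tells. Its arguments: {"type":"object","properties":{"increments":{"type":"array"},"claw":{"type":"number"},"grip_force":{"type":"number"}},"required":["increments"]}

```bash
mkdir -p pics
cat > h.py <<'E'
import numpy as np, cv2, pickle
def proj(c,P):
    P=np.atleast_2d(np.array(P,float)); X=P@np.array(c["R"]).T+np.array(c["t"]); s=X[:,:2]/X[:,2:]
    s=s*(1+c["k1"]*(s**2).sum(1,keepdims=True)); K=np.array(c["intrinsics"]); return np.c_[s,np.ones(len(s))]@K[:2].T
def ray(c,uv,z):
    K=np.array(c["intrinsics"]); d=np.linalg.solve(K,[uv[0],uv[1],1])[:2]; s=d.copy()
    for _ in range(30): s=d/(1+c["k1"]*(s@s))
    R=np.array(c["R"]); o=-R.T@np.array(c["t"]); v=R.T@np.array([s[0],s[1],1]); return o+v*(z-o[2])/v[2]
def cap():
    from cell import optics
    C={n:optics.capture(n) for n in("scene","top")}; pickle.dump(C,open("c.pkl","wb")); return C
E
python3 - <<'E'
from h import *
from cell import telemetry
C=cap()
for n in C:
    cv2.imwrite(f"pics/{n}0.png",cv2.resize(C[n]["pixels"][:,:,::-1],(800,600),interpolation=cv2.INTER_CUBIC))
    R=np.array(C[n]["R"]);print(n,-R.T@np.array(C[n]["t"]),R.round(2).tolist(),C[n]["k1"])
print(telemetry.observe())
E
```

```text
scene [903.66954226 559.19733631 614.5028912 ] [[-0.8, 0.6, -0.0], [0.39, 0.51, -0.77], [-0.46, -0.62, -0.64]] -0.03154542732987302
top [413.83646039  19.30671727 864.59570998] [[-0.03, -1.0, -0.01], [-0.99, 0.03, -0.14], [0.14, 0.01, -0.99]] -0.09050563231416885
{'time_s': 0.1, 'joints': array([-68.02051901,  30.77506352,  -0.25249916,  88.1653695 ,
         0.15012375,  61.15143243,  -4.07989045]), 'joint_vel': array([ 0.01765246, -0.14154913, -0.0960507 , -0.21497468, -0.03768854,
        0.02536178, -0.05603133]), 'effort': array([ 2.58079737e-03, -5.84567750e+01,  1.05192594e+00, -2.59778792e+01,
        1.26292938e-02,  4.62554410e-03,  1.66460416e-05]), 'tool_pos': array([282.44639433, 584.91941451, 303.07707594]), 'tcp_rot': array([ -84.55495882,   89.90843367, -110.32474447]), 'contact_force': array([-0.12328056, -0.50472783,  0.15853155]), 'moment': array([0.00225727, 0.00803269, 0.03930042]), 'finger_gap': 1.000394648859705}
```

View pics/top0.png

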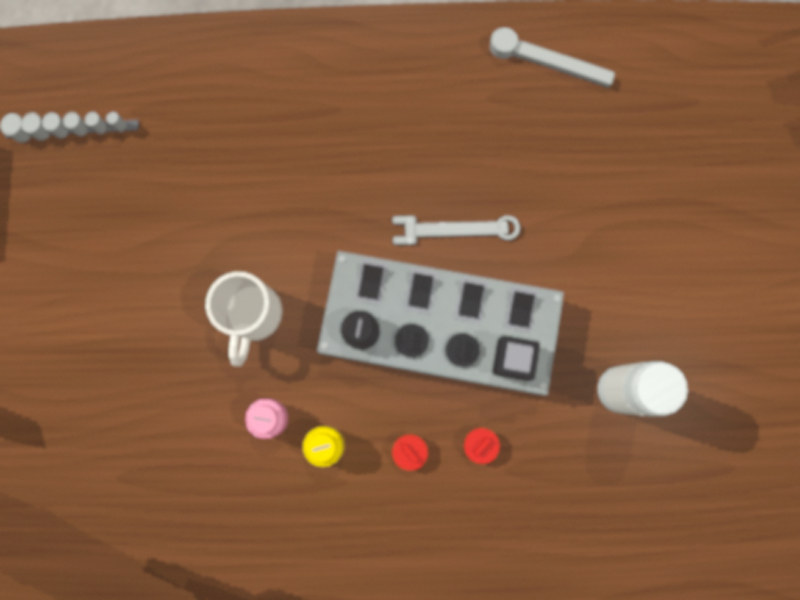

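View pics/scene0.png

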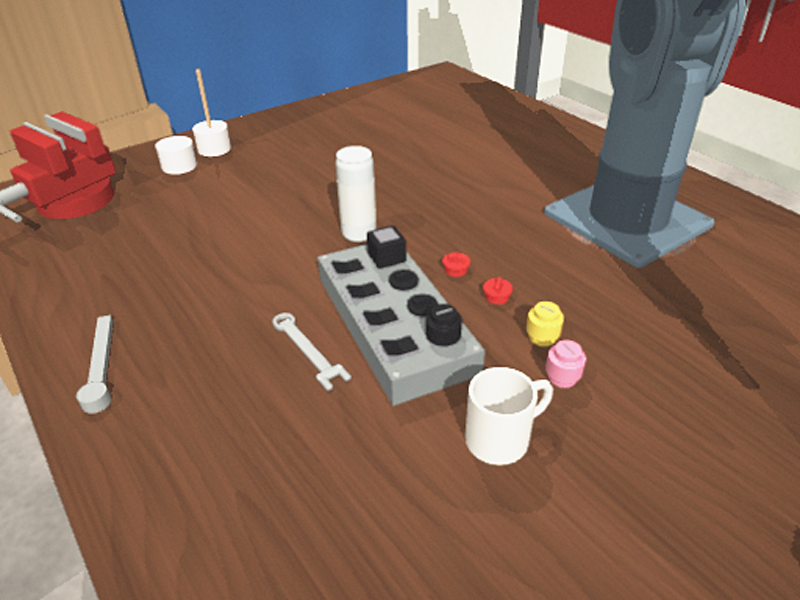

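The top view shows the box, with its outlets nearer the robot and the rockers beyond. The candidates for the block, in 800x600 px:
- square block with grey patch (517,358)
- timer (360,328)
- covers (411,340) and (462,350)
- red covers (410,452) and (482,446), pink (266,418) and yellow (322,446) timers

The block is the square one at the -y end, so outlet 0, and its rocker is at (522,309). I'll check this in a close crop.

Run:
```python
from h import *
C=pickle.load(open("c.pkl","rb"));c=C["top"];s=512/800
from scipy.optimize import least_squares
cor=np.array([(340,252),(563,292),(548,395),(319,352)])*s
rk=np.array([(371,281),(421,291),(472,300),(522,309)])*s
W=np.array([ray(c,p,45) for p in cor]);print(W.round(1))
L=np.array([(65,145),(65,-145),(-65,-145),(-65,145)])
def T(p,l,z):
    a=p[2];R=np.array([[np.cos(a),-np.sin(a)],[np.sin(a),np.cos(a)]]);l=np.atleast_2d(l)
    return np.c_[l@R.T+p[:2],np.full(len(l),z)]
r=least_squares(lambda p:(proj(c,T(p,L,45))-cor).ravel(),[600,0,0]);p=r.x
print("box",p,"res",r.fun.round(2))
np.save("box.npy",p)
print("press0",T(p,(52,-96),56.6),"charger",T(p,(-30,-96),87.5))
print("can",ray(c,np.array((661,389))*s,150),"can scene",ray(C["scene"],np.array((354,154))*s,150))
pts=np.r_[T(p,L,45),T(p,[(34+18*.92,y) for y in(-96,-32,32,96)],56.6),T(p,[(-30,-96)],87.5)]
for n,(x0,y0,w,h,k) in {"top":(195,150,260,130,3),"scene":(190,90,150,170,3.4)}.items():
    im=C[n]["pixels"][y0:y0+h,x0:x0+w,::-1]; im=cv2.resize(im,None,fx=k,fy=k,interpolation=cv2.INTER_CUBIC)
    for q in proj(C[n],pts): cv2.drawMarker(im,tuple(int(v) for v in (q-[x0,y0]+.5)*k),(0,255,0),0,9,1)
    cv2.imwrite(f"pics/{n}1.png",im[:600,:800])
```

```text
[[ 594.7  103.6   45. ]
 [ 535.2 -177.2   45. ]
 [ 407.  -151.1   45. ]
 [ 468.1  131.6   45. ]]
box [ 5.01278367e+02 -2.32749155e+01 -2.10596909e-01] res [-0.67 -0.2   0.74  0.31  0.2  -0.2  -0.28  0.05]
press0 [[ 532.06130353 -128.02419137   56.6       ]] charger [[ 451.8729862  -110.88261144   87.5       ]]
can [ 410.08469773 -253.62121184  150.        ] can scene [ 414.80448054 -249.3254036   150.        ]
```

View pics/top1.png

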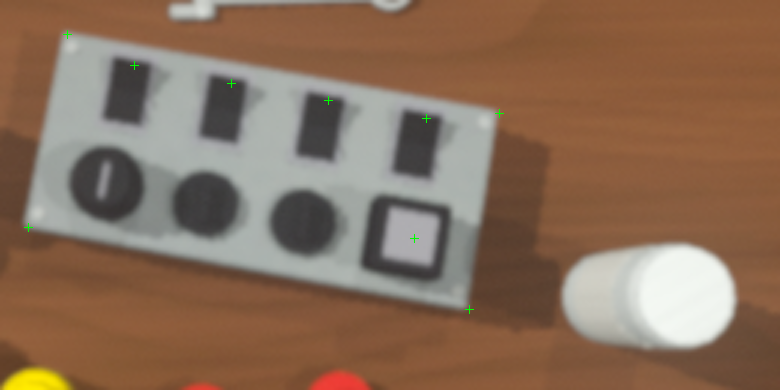

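View pics/scene1.png

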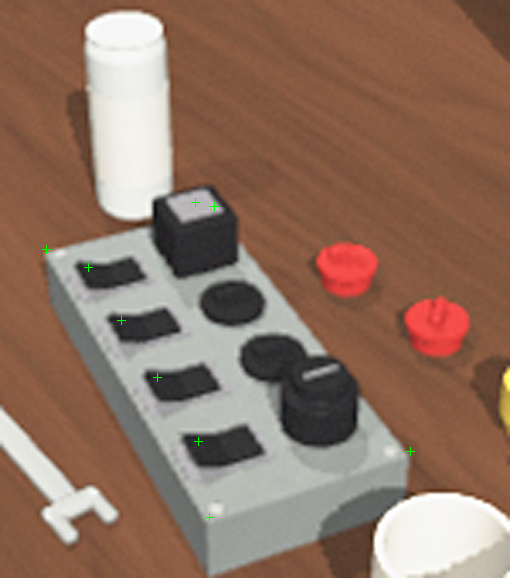

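The crops confirm the choice: the square block with the grey patch is in outlet 0, near the can at crop (407,237), and all four rockers are on. My projected press0 mark is on rocker 0's far wing, about 2–3 mm off to the side.

Next I'll refine the position using both views and work out the tool axes.

```bash
cat >> h.py <<'E'
def go(target,yaw_box):
    from cell import telemetry
    from scipy.spatial.transform import Rotation as Ro
    o=telemetry.observe();M=Ro.from_euler('xyz',o["tcp_rot"],degrees=True).as_matrix()
    d=M.T@(np.array(target)-o["tool_pos"])
    want=np.array([-np.sin(yaw_box),np.cos(yaw_box),0]);w=M.T@want
    a=np.degrees(np.arctan2(w[2],w[1]));a=(a+90)%180-90
    print("t",o["time_s"],"pos",o["tool_pos"].round(1),"axes\n",M.round(3),"\nd cm",(d/10).round(2),"yaw",a.round(1),"gap",o["finger_gap"],"F",o["contact_force"].round(2),"j",o["joints"].round(0))
E
python3 - <<'E'
from h import *
C=pickle.load(open("c.pkl","rb"))
from scipy.optimize import least_squares
def T(p,l):
    a=p[2];R=np.array([[np.cos(a),-np.sin(a)],[np.sin(a),np.cos(a)]]);l=np.atleast_2d(l).astype(float)
    return np.c_[l[:,:2]@R.T+p[:2],l[:,2]]
L=[(65,145,45),(65,-145,45),(-65,-145,45),(-65,145,45)]
# rocker outline centre seen from top: mean of outline ends
rk=[(34,y,52) for y in(96,32,-32,-96)]
top=np.array([(67,36),(497,110),(468,305),(27,226),(127,91),(222,109),(320,126),(417,144)])/3+[195,150]
# scene: corners far -y, near +y far, +y near
sc=np.array([(48,256),(209,512),(407,455)])/3.4+[190,90]
f=lambda p:np.r_[(proj(C["top"],T(p,L+rk))-top+.5).ravel(),(proj(C["scene"],T(p,[L[1],L[0],L[3]]))-sc+.5).ravel()]
r=least_squares(f,[501,-23,-.21],loss='soft_l1');p=r.x;print(p,f(p).round(1));np.save("box.npy",p)
P=T(p,[(53,-96,56.6)])[0];print("press",P)
go([P[0],P[1],300],p[2])
E
```

```text
[ 5.02223480e+02 -2.17707882e+01 -2.07822073e-01] [-0.8 -0.7  0.1  0.4 -0.3  0.8 -0.3  0.3  0.2 -0.2  0.7 -0.4  0.4 -0.3
  0.5 -0.5 -0.5 -1.4  0.4  2.4  1.2 -0.7]
press [ 534.27544247 -126.64057268   56.6       ]
t 0.1 pos [282.4 584.9 303.1] axes
 [[-0.001  0.435  0.901]
 [-0.001  0.901 -0.435]
 [-1.    -0.002  0.   ]] 
d cm [  0.4  -53.13  53.61] yaw -13.9 gap 1.000394648859705 F [-0.12 -0.5   0.16] j [-68.  31.  -0.  88.   0.  61.  -4.]
```

Emit:
move_arm:
  increments:
    - {"slide": [0, -4.3, 4.35], "yaw": 0}
    - {"slide": [0, -4.3, 4.35], "yaw": 0}
    - {"slide": [0, -4.3, 4.35], "yaw": 0}
    - {"slide": [0, -4.3, 4.35], "yaw": 0}
    - {"slide": [0, -4.3, 4.35], "yaw": 0}
    - {"slide": [0, -4.3, 4.35], "yaw": 0}
    - {"slide": [0, -4.3, 4.35], "yaw": 0}
    - {"slide": [0, -4.3, 4.35], "yaw": 0}
    - {"slide": [0, -4.3, 4.35], "yaw": 0}
    - {"slide": [0, -4.3, 4.35], "yaw": 0}
    - {"slide": [0, 0, 0], "yaw": 0}
  claw: 1

```text
time_s: 1.48
tool_pos: [490.2, -5.3, 300.8]
tcp_rot: [-95.9, 89.8, -121.6]
contact_force: [0.0, 0.9, 0.3]
finger_gap: -0.004
```

```bash
python3 -c "
from h import *
go([534.3,-126.6,300],np.load('box.npy')[2])"
```

```text
t 1.475 pos [490.2  -5.3 300.8] axes
 [[-0.002  0.434  0.901]
 [-0.003  0.901 -0.434]
 [-1.    -0.003 -0.   ]] 
d cm [ 0.11 -9.02  9.24] yaw -13.8 gap -0.004100288317374113 F [0.05 0.88 0.26] j [-17.  16.  15. 113.  -5.  52.  64.]
```

Emit:
move_arm:
  increments:
    - {"slide": [0, -4.3, 4.4]}
    - {"slide": [0, -4.3, 4.4]}
    - {"slide": [0, -0.8, 0.8]}
    - {"slide": [0, 0, 0], "yaw": -7}
    - {"slide": [0, 0, 0], "yaw": -7}
    - {"slide": [5, 0, 0]}
    - {"slide": [5, 0, 0]}
    - {"slide": [2, 0, 0]}
    - {"slide": [0, 0, 0]}

```text
validation failed for argument at $.in...
```

```bash
python3 -c "
from h import *
go([534.3,-126.6,150],np.load('box.npy')[2])"
```

```text
t 1.475 pos [490.2  -5.3 300.8] axes
 [[-0.002  0.434  0.901]
 [-0.003  0.901 -0.434]
 [-1.    -0.003 -0.   ]] 
d cm [15.11 -8.97  9.24] yaw -13.8 gap -0.004100288317374113 F [0.05 0.88 0.26] j [-17.  16.  15. 113.  -5.  52.  64.]
```

The call was refused, so nothing moved; every row needs a "yaw".

Emit:
move_arm:
  increments:
    - {"slide": [0, -4.3, 4.4], "yaw": 0}
    - {"slide": [0, -4.3, 4.4], "yaw": 0}
    - {"slide": [0, -0.8, 0.8], "yaw": 0}
    - {"slide": [0, 0, 0], "yaw": -7}
    - {"slide": [0, 0, 0], "yaw": -7}
    - {"slide": [5, 0, 0], "yaw": 0}
    - {"slide": [5, 0, 0], "yaw": 0}
    - {"slide": [2, 0, 0], "yaw": 0}
    - {"slide": [0, 0, 0], "yaw": 0}

```text
time_s: 2.6
tool_pos: [534.9, -116.8, 175.8]
tcp_rot: [144.8, 89.5, 134.3]
contact_force: [-0.5, -0.4, -0.1]
finger_gap: 0.0
```

```bash
python3 -c "
from h import *
go([534.3,-126.6,150],np.load('box.npy')[2])"
```

```text
t 2.6 pos [ 534.9 -116.8  175.8] axes
 [[-0.005  0.181  0.983]
 [ 0.006  0.983 -0.181]
 [-1.     0.005 -0.006]] 
d cm [ 2.57 -0.99  0.13] yaw 1.5 gap 0.0003539100596418616 F [-0.54 -0.39 -0.1 ] j [ -1.  32.  12. 109. -10.  40.  96.]
```

Emit:
move_arm:
  increments:
    - {"slide": [0, -1.0, 0.1], "yaw": 1.5}
    - {"slide": [0, 0, 0], "yaw": 0}
    - {"slide": [2.5, 0, 0], "yaw": 0}
    - {"slide": [1.0, 0, 0], "yaw": 0}
    - {"slide": [0, 0, 0], "yaw": 0}

```text
time_s: 3.22
tool_pos: [537.0, -126.7, 144.8]
tcp_rot: [76.7, 89.7, 64.7]
contact_force: [-0.1, 1.4, -0.5]
finger_gap: -0.001
```

```bash
python3 -c "
from h import *
go([534.3,-126.6,130],np.load('box.npy')[2])
C=cap();P=[[534.3,-126.6,56.6]]
for n in C:
    q=proj(C[n],P)[0];print(n,q)
    x0,y0=(q-[60,50]).astype(int);im=cv2.resize(C[n]['pixels'][y0:y0+75,x0:x0+100,::-1],None,fx=4,fy=4,interpolation=cv2.INTER_CUBIC)
    cv2.drawMarker(im,tuple(int(v) for v in (q-[x0,y0]+.5)*4),(0,255,0),0,12,1)
    globals().setdefault('L',[]).append(im)
cv2.imwrite('pics/b.png',np.hstack(L))"
```

```text
t 3.225 pos [ 537.  -126.7  144.8] axes
 [[ 0.003  0.208  0.978]
 [ 0.005  0.978 -0.208]
 [-1.     0.006  0.001]] 
d cm [ 1.48 -0.05 -0.27] yaw -0.1 gap -0.0005828900953132133 F [-0.08  1.43 -0.45] j [ -0.  35.  11. 110. -12.  37.  97.]
scene [214.3352362  169.02946711]
top [335.8511881 187.1393451]
```

View pics/b.png

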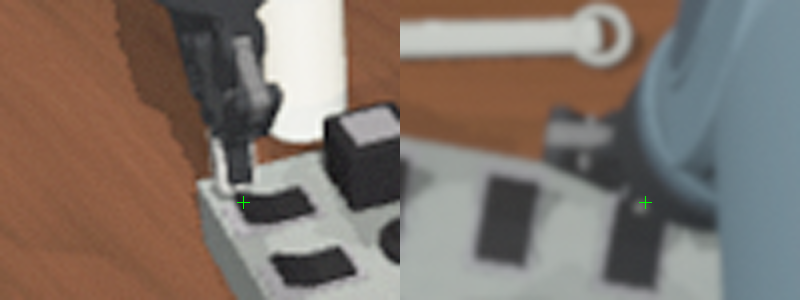

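The scene view (left) shows the fingertips over rocker 0's far wing, with the mark at the wing's outer end (243,202). They're well clear of the block and of rocker 1. I'll pull back 3 mm in tool z and press slowly.

Emit:
move_arm:
  increments:
    - {"slide": [0, 0, -0.3], "yaw": 0}
    - {"slide": [0.6, 0, 0], "yaw": 0}
    - {"slide": [0.2, 0, 0], "yaw": 0}
    - {"slide": [0.2, 0, 0], "yaw": 0}
    - {"slide": [0.2, 0, 0], "yaw": 0}
    - {"slide": [0.2, 0, 0], "yaw": 0}

```text
time_s: 4.08
tool_pos: [535.0, -126.1, 131.7]
tcp_rot: [53.6, 89.6, 41.6]
contact_force: [-1.0, -0.2, 0.3]
finger_gap: -0.003
```

Emit:
move_arm:
  increments:
    - {"slide": [0.2, 0, 0], "yaw": 0}
    - {"slide": [0.2, 0, 0], "yaw": 0}

```text
time_s: 4.32
tool_pos: [536.1, -126.3, 128.0]
tcp_rot: [40.4, 89.5, 28.4]
contact_force: [2.3, 0.4, 2.6]
finger_gap: 0.002
```

Emit:
move_arm:
  increments:
    - {"slide": [0.2, 0, 0], "yaw": 0}

```text
time_s: 4.45
tool_pos: [536.8, -126.5, 126.3]
tcp_rot: [34.4, 89.4, 22.4]
contact_force: [2.6, -0.8, 2.1]
finger_gap: -0.001
```

Emit:
move_arm:
  increments:
    - {"slide": [0.15, 0, 0], "yaw": 0}

```text
time_s: 4.58
tool_pos: [537.2, -126.6, 124.9]
tcp_rot: [32.0, 89.4, 20.0]
contact_force: [1.7, -0.8, 2.8]
finger_gap: -0.003
```

Emit:
move_arm:
  increments:
    - {"slide": [0.15, 0, -0.05], "yaw": 0}

```text
time_s: 4.7
tool_pos: [536.9, -126.5, 123.3]
tcp_rot: [31.3, 89.3, 19.3]
contact_force: [1.5, -0.1, 2.4]
finger_gap: 0.005
```

Emit:
move_arm:
  increments:
    - {"slide": [0.15, 0, -0.05], "yaw": 0}

```text
time_s: 4.82
tool_pos: [536.8, -126.5, 122.4]
tcp_rot: [30.4, 89.3, 18.4]
contact_force: [-3.1, 1.0, 20.3]
finger_gap: -0.003
```

The force jumped to 20 N, so the rocker is on its stop (TCP z 122.4, expected about 123). I'll withdraw straight up.

Emit:
move_arm:
  increments:
    - {"slide": [-0.1, 0, 0], "yaw": 0}
    - {"slide": [-0.3, 0, 0], "yaw": 0}
    - {"slide": [-1, 0, 0], "yaw": 0}
    - {"slide": [-3, 0, 0], "yaw": 0}
    - {"slide": [-5, 0, 0], "yaw": 0}
    - {"slide": [-5, 0, 0], "yaw": 0}
    - {"slide": [-4, 0, 0], "yaw": 0}
    - {"slide": [0, 5, 0], "yaw": 0}
    - {"slide": [0, 6, 0], "yaw": 0}
    - {"slide": [0, 6, 0], "yaw": 0}
    - {"slide": [0, 6, 0], "yaw": 0}
    - {"slide": [0, 0, 0], "yaw": 0}

```text
time_s: 6.32
tool_pos: [581.0, 103.4, 317.7]
tcp_rot: [50.8, 89.4, 38.5]
contact_force: [-0.2, -0.9, 0.9]
finger_gap: 0.0
```

```bash
python3 -c "
from h import *
go([534.3,-126.6,130],np.load('box.npy')[2])
C=cap()
a=cv2.resize(C['scene']['pixels'][90:240,190:315,::-1],None,fx=3.2,fy=3.2,interpolation=cv2.INTER_CUBIC)
b=cv2.resize(C['top']['pixels'][140:290,290:415,::-1],None,fx=3.2,fy=3.2,interpolation=cv2.INTER_CUBIC)
cv2.imwrite('pics/e.png',np.hstack([a,b]))"
```

```text
t 6.325 pos [581.  103.4 317.7] axes
 [[ 0.008  0.213  0.977]
 [ 0.006  0.977 -0.213]
 [-1.     0.008  0.006]] 
d cm [ 18.6  -23.6    0.22] yaw -0.4 gap 0.00042266324474064717 F [-0.21 -0.85  0.87] j [-23.  24.  11.  98.  -6.  58.  68.]
```

View pics/e.png

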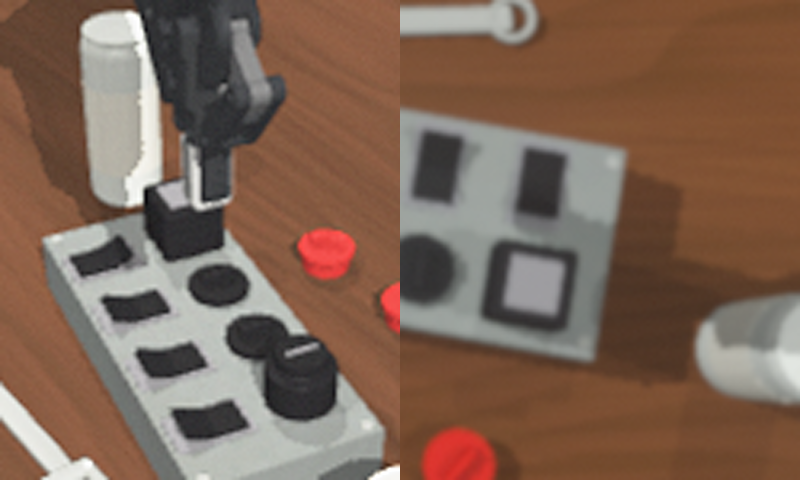

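Rocker 0 (left half, 100,257) now has its far wing down and its near wing up. The other three rockers are still on, and the block, covers and can haven't moved.

```bash
python3 -c "
from cell import arm
print(arm.finish_job())"
```

```text
the job is handed in; nothing more can be done
None
```

I pressed down the far wing of rocker 0, the one straight across from the square charger block in outlet 0, then withdrew clear and handed the job in at about 6.4 s.

- **The press:** the closed fingertips moved the wing with about 2–3 N. The reading then jumped to 20 N at the hard stop, which is over the advised 5–8 N but well under the 60 N limit. The tool height there was 122.4 mm, close to the 123 mm I expected for fully off.
- **Last pictures:** rocker 0 has its far wing down and its near wing raised, and the other three rockers are still on. The plugs, covers, can and the visible part of the spanner look unmoved. The mug was mostly outside those crops, so I did not check it again, but the arm only passed well above it.
- **Not confirmed:** I judged the switch angle from the force jump and the pictures, as there is no direct reading of it. The hand-in gave no verdict.
- **Other problems:** one move call was refused because rows lacked "yaw"; nothing moved. My first box fit put the press point about 2–3 mm off to the side, so I refined it with both cameras before pressing.

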